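Cover the spring cup and hold the tensioner arm wound

ROBOT

A 7-joint arm with a two-finger parallel gripper is mounted at the origin on a cart in front of the work surface, level with it; the furniture and walls round the work are solid. World frame = base frame: x ahead of the robot, y to its left, z up, the work surface at z = 0. Lengths are in m, angles in rad, forces in N, time in s.
With the tool pointing down it reaches from about 0.425 to 0.925 m from the base axis. Payload 6.8 kg.
Tool frame: the origin (TCP) lies between the finger pads; the fingertips stand 17 mm ahead of it and the grasp point (between the pads) lies 2 mm behind it; z points along the fingers, y is the direction in which the jaws open and shut (so a half turn about z gives the same grasp; the last joint's range is limited). The gripper opens to 85 mm and grips with 20 to 120 N. Pads are 22 mm wide; open, the fingers measure 114 mm over their backs; the gripper's body (76 mm by 85 mm) begins 54 mm behind the grasp point. The pads swing forward as they close: fully open they stand 13 mm farther back than shut.
Start: joints at [-1.402, 0.477, 0.022, 1.555, -0.011, 1.109, -0.083], TCP at [0.184, 0.649, 0.248] pointing down, gripper open.
Joint ranges: [-2.96, 2.96], [-0.34, 2.1], [-1.41, 1.46], [0.24, 2.44], [-1.37, 4.51], [0.17, 1.92], [-2.96, 2.96]. Speed limits (rad/s): [2.39, 2.39, 3.14, 3.14, 3.14, 3.14, 3.14].

INTERFACE

Orientations are given as a unit quaternion [w, x, y, z].
In Python, from station import bot gives the robot as it stands. The module is installed in compiled form; this text tells all that it offers.
- The arm moves only by the tool carry_out, never from a script. Its argument "moves" is a list of rows, each a list of 3 entries, a list of its own where there are three numbers: the turn, a rotation vector about the tool's x, y, z in degrees, then the shift along the tool's x, y, z in cm, then the finger opening in cm, from 0 to 8.54. A call has 1 to 5 rows; each row is the pose to reach, as a shift and turn from the pose commanded when the call began, along the tool's axes at that moment; what a row does not reach only later rows make up. A row lasts 1/8 s, in which the tool goes at most 62.5 mm and 10.7 degrees, less where a joint would pass 70% of its speed; a pose out of reach is approached as far as the arm can. A call with a gripper value outside its range is refused whole. The fingers move at their own pace and stop on an object; "newtons" is the grip in N (left out, the last holds). Time passes only in rows, so rows that repeat a pose let the fingers close. It gives the time, the measured TCP pose, the force and the opening at its end, in the units of the state.
- bot.get_obs(): the state, without advancing time (a new reading comes with each control period).
- bot.read_camera(name): name is "scene" or "top"; returns the picture (480x640x3 uint8, red, green, blue); there is no depth.
- bot.camera_info(name): a dict with "vertical_fov" (degrees; the focal length in pixels is half the picture's height over the tangent of half this angle, whatever the lens; pixels are square), "cx", "cy" (the principal point, pixels), "position" and "attitude" of the camera in the world. Camera axes: x right, y up, looking along -z (the intrinsics and any distortion apply to the point x, -y, -z); pixel columns grow to the right and rows downward; lengths in m; the calibration is good to about 2 mm. A picture is of the moment at which its call begins. camera_info takes no time and is no camera call.
- bot.hand_in(): hands the job in, once; it reports no verdict.
Trained networks look in the newest picture that a camera, given by its name, has taken for a name from the list of things; names that differ only in an ending like _2 or _b are one class to them, and where a whole thing is asked for, a point or a joint stands for the part that bears it (a point fixed in the world has none). Each returns a list of dicts, best first, with "score" (0 to 1); they miss things now and then, are a little off and sometimes report something else, mostly with a low value. They report only what shows in the picture. A call takes as long as a camera call. They do not tell look-alikes from the thing itself.
- bot.silhouettes(label, camera): "region" (480x640 bool, what is visible of it) and "location" ([column, row] in pixels, amid what is visible of it).
The state is a dict: "t": time; "q": joint angles; "joint_vel": joint speeds; "joint_torque": joint torques, N m; "eef_pos": TCP position; "tool_rot": TCP orientation; "contact_force": force on the tool from outside, world axes, zero at the start; "torque": the same for the moment, N m; "gripper_width": opening from 0.0 (shut) to 1.0 (fully open).
Only numpy, scipy, OpenCV 4.12 (cv2) and the standard library are available. Lean on these libraries where they do the work, as an engineer would, in place of code of your own. Each camera call takes 0.05 s, during which the arm holds its last target. There are 200 camera calls.

TASK

The wire tensioner on the bench has an open spring cup on its pivot and a sprung arm below it. First set the loose cover onto the cup so that it sits fully down and level, and let go of it; then take the arm by its upright post, wind it round against its spring, away from the robot, until it is right home at its stop, and finish while still holding it there by the post so that I can thread the wire. Leave the cover seated and do not disturb the gauge block, the hex key or the ear defenders.

Things in the scene. Friction and masses are not known exactly. Their poses are not given: they have to be found in the camera images.
- tensioner: Fixed wire tensioner: dark steel base plate 120x140x8 mm carrying a grey round spring cup. Origin at table level on the vertical pivot axis, which is also the cup's axis; z up. Its x axis points roughly away from the robot; the arm leaves the pivot on its -y side (the robot's right). Two rubber-sleeved buffers 34 mm high, 65 mm from the axis, mark the ends of the arm's swing.
- cup_rim (a point): Centre of the mouth of the spring cup, on the pivot axis, level with its rim, 72 mm above the table. The cup is open at the top: outside diameter 80 mm, inside 72 mm.
- tension_arm (a joint): Swing of the arm about the vertical pivot axis, rad: 0 at rest, 0.96 fully wound at its stop; grows anticlockwise seen from above (post moves away from the robot). In the tensioner's frame the arm points at -110 deg from +x at 0 and -55 deg when wound. A spring always drives it back: the push needed at the post is 3 N at rest, 7 N at the stop.
- winding_post: Upright round steel post at the arm's end, 130 mm from the pivot axis, by which the arm is wound. Origin at its foot on the flat arm, 34 mm above the table; diameter 16 mm (22 mm for the lowest 6 mm), top 88 mm above the table. It turns freely as a sleeve about its own axis. A black grooved wheel (38 mm, top 49 mm above the table) is on the arm 48 mm nearer the pivot.
- cover_knob (a point): Centre, half-way up, of the black knob (diameter 24 mm, 29 mm tall) on the loose steel cover, a disc of 90 mm diameter, 6 mm thick, with a 67 mm spigot 7 mm deep under it that enters the cup. This point is 15 mm above the disc's top, 21 mm above its underside, 28 mm above the spigot's underside. The cover starts lying on its spigot on the table, knob up; about 0.11 to 0.23 kg.
- cover_seat (a point): Centre of the underside of the cover's disc, which rests on the cup's rim when seated (it then coincides with the rim centre, within the spigot's 2.5 mm of play all round). z axis up when the cover is level.
- gauge_block: Loose steel gauge block 22x56x12 mm, a bystander; origin at the centre of its underside.
- hex_key: Loose dark hex key 33x98x7 mm, a bystander; origin at the centre of its underside.
- ear_defenders: Loose black ear defenders 151x151x80 mm, a bystander; origin at the centre of its underside.
Not all that is in view belongs to the job. There is more than one size of the part that bears cover_knob; the job needs the middle-sized.

How it is judged:
On the way, in this order (a step that is already met when the one before it is completed fails the run):
1. the cover sits fully down and level on the cup and is let go, the arm still at rest (horizontal distance between cover_seat and cup_rim below 0.005 m and z of cover_seat in the frame of cup_rim between -0.002 and 0.002 m and angle between cover_seat's own z axis and vertical below 0.04 rad and contact force between the fingers and anything else below 0.1 N and value of joint tension_arm below 0.15 rad), for 0.2 s.
2. the arm is wound to its stop (value of joint tension_arm above 0.91 rad), for 0.2 s.
At the end, for the whole second after the job is handed in: The cover sits on the cup: centred within 5 mm, its disc within 2 mm of the rim's height, level within 0.04 rad. The arm is at 0.91 rad or more (stop at 0.96), still within 0.1 rad/s, and the fingers bear on its post with more than 3 N, so that the robot alone holds it against the spring (horizontal distance between cover_seat and cup_rim below 0.005 m and z of cover_seat in the frame of cup_rim between -0.002 and 0.002 m and angle between cover_seat's own z axis and vertical below 0.04 rad and value of joint tension_arm above 0.91 rad and velocity of joint tension_arm between -0.1 and 0.1 rad/s and contact force between the fingers and winding_post above 3 N); the arm keeps its last pose, push and grip.
It fails at once if the gauge block is disturbed (moved over 30 mm) (distance of gauge_block from where it was at the start of the episode above 0.03 m).
It fails at once if the hex key is disturbed (moved over 30 mm) (distance of hex_key from where it was at the start of the episode above 0.03 m).
It fails at once if the ear defenders are disturbed (moved over 30 mm) (distance of ear_defenders from where it was at the start of the episode above 0.03 m).
It also fails if it takes over 54 s, if anything falls off the work surface, if the arm or the gripper's body presses on something with over 40 N, if the wrist force passes 120 N, or if a joint passes its speed limit or range.

## Working session

There is one attempt and no reset: what is moved stays moved. The work goes in short steps, Python scripts to look and compute and a tool call to move; the robot and the scene stay as the last step left them, time stands still between calls to the robot, and variables do not carry over. Pictures are saved under pics/ and viewed, about 8 in all and at most 12, crops included, and the job is handed in when it is done.

Besides the shell and the picture viewer there is one more tool, called after ">>>" in YAML: its name, and indented under it one key for each argument. carry_out: Moves the arm, as the interface text tells. Its arguments: {"type":"object","properties":{"moves":{"type":"array"},"newtons":{"type":"number"}},"required":["moves"]}

```bash
mkdir -p pics; ls; python3 - <<'E'
from station import bot
import cv2,numpy as np
o=bot.get_obs()
for k,v in o.items(): print(k,np.round(v,3))
for c in ["scene","top"]:
    print(c,bot.camera_info(c))
    im=bot.read_camera(c); cv2.imwrite(f"pics/{c}0.png",im[:,:,::-1])
E
```

```text
pics
t 0.0
q [-1.402  0.478  0.022  1.556 -0.011  1.109 -0.083]
joint_vel [ 0.002  0.001 -0.     0.001  0.    -0.    -0.002]
joint_torque [ 0.0000e+00 -5.9646e+01  1.6080e+00 -2.8119e+01  1.3000e-02  9.0000e-03
 -0.0000e+00]
eef_pos [0.184 0.649 0.247]
tool_rot [-0.     0.138  0.99  -0.001]
contact_force [-0.257  0.709 -0.868]
torque [-0.061  0.002  0.028]
gripper_width 1.001
scene {'vertical_fov': 48.389296350907564, 'cx': 309.3001408343306, 'cy': 244.74026924251012, 'position': array([-0.24195084,  0.50810416,  0.74999516]), 'attitude': array([-0.4366032 , -0.2081155 ,  0.37565179,  0.79053863])}
top {'vertical_fov': 55.789981657470065, 'cx': 317.1695185888358, 'cy': 235.30512381736622, 'position': array([0.36741044, 0.07319252, 0.98304663]), 'attitude': array([ 0.71160588,  0.03935925, -0.02044984, -0.70117739])}
```

View both.

View pics/scene0.png

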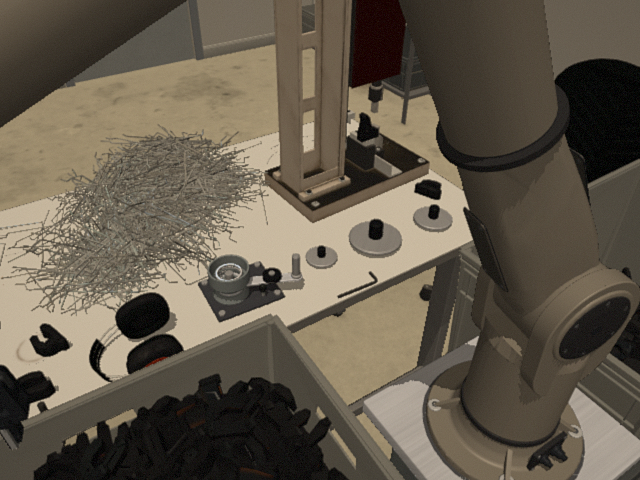

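View pics/top0.png

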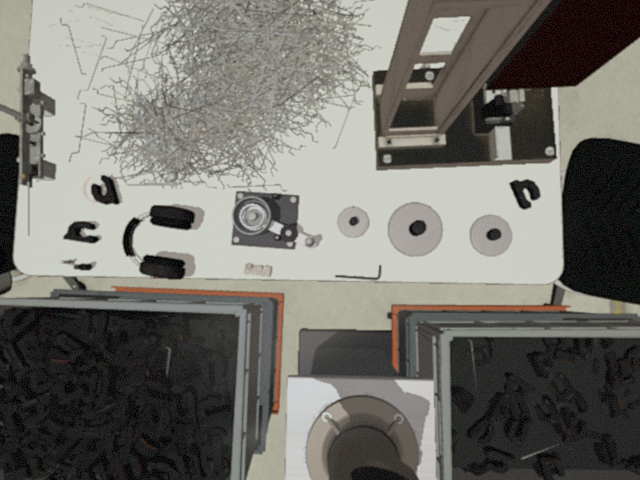

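The top view shows three knobbed covers: small (353,222), large (415,229) and middle (491,235), with discs about 32, 55 and 42 px wide. The 42 px one comes to about 90 mm, so (491,235) is the one meant. The tensioner cup is at (252,214) and the post at (310,240). The gauge block is at (258,268), the hex key at (360,272) and the ear defenders at (165,240).

```bash
cat > h.py <<'E'
import numpy as np, cv2
from station import bot
from scipy.spatial.transform import Rotation as R
def rq(q): return R.from_quat(np.roll(q,-1))
def cam(c):
    i=bot.camera_info(c); return i,240/np.tan(np.radians(i["vertical_fov"])/2),rq(i["attitude"])
def ray(c,uv):
    i,f,r=cam(c); u,v=uv
    d=r.apply([(u-i["cx"])/f,-(v-i["cy"])/f,-1]); return i["position"],d/np.linalg.norm(d)
def atz(c,uv,z):
    p,d=ray(c,uv); return p+d*(z-p[2])/d[2]
def proj(c,P):
    i,f,r=cam(c); x=r.inv().apply(np.asarray(P)-i["position"])
    return np.c_[i["cx"]-f*x[...,0]/x[...,2], i["cy"]+f*x[...,1]/x[...,2]] if x.ndim>1 else np.array([i["cx"]-f*x[0]/x[2], i["cy"]+f*x[1]/x[2]])
def tri(uv1,uv2,c1="top",c2="scene"):
    p,d=ray(c1,uv1);q,e=ray(c2,uv2)
    s,t=np.linalg.lstsq(np.c_[d,-e],q-p,rcond=None)[0]
    a,b=p+s*d,q+t*e; return (a+b)/2,np.linalg.norm(a-b)
def snap(c,name,box=None,k=1):
    im=bot.read_camera(c)
    o=im if box is None else im[box[1]:box[3],box[0]:box[2]]
    cv2.imwrite(f"pics/{name}.png",cv2.resize(o,None,fx=k,fy=k,interpolation=cv2.INTER_CUBIC)[:,:,::-1]); return im
def go(P,yaw=None):
    "rot (deg) and shift (cm) in tool axes from measured pose to world TCP P, tool down with tool-x at yaw"
    o=bot.get_obs(); r=rq(o["tool_rot"]); s=r.inv().apply(np.asarray(P)-o["eef_pos"])*100
    x=r.apply([1,0,0]); cur=np.degrees(np.arctan2(x[1],x[0]))
    t=None
    if yaw is not None:
        w=np.radians(yaw); X=[np.cos(w),np.sin(w),0]; Y=[np.sin(w),-np.cos(w),0]
        t=(r.inv()*R.from_matrix(np.c_[X,Y,[0,0,-1]])).as_rotvec(degrees=True)
    print("P",np.round(P,3),"yaw now",cur.round(1),"shift",s.round(2),"turn",None if t is None else t.round(1))
E
python3 - <<'E'
from h import *
L={}
for c in ["top","scene"]:
    im=snap(c,c+"1",*(((455,205,525,275),6) if c=="top" else ((190,230,320,320),5)))
    for n in ["tensioner","winding_post","cover_knob","gauge_block","hex_key","ear_defenders","cup_rim","tension_arm"]:
        for d in bot.silhouettes(n,c)[:4]:
            ys,xs=np.where(d["region"]); 
            print(c,n,round(d["score"],2),np.round(d["location"],1),len(xs),(xs.min(),ys.min(),xs.max(),ys.max()) if len(xs) else "",np.round(atz(c,d["location"],.0),3)[:2])
E
```

```text
top winding_post 0.57 [312.4 240.4] 85 (np.int64(305), np.int64(237), np.int64(314), np.int64(247)) [0.439 0.11 ]
top winding_post 0.48 [288.4 232.8] 674 (np.int64(243), np.int64(207), np.int64(316), np.int64(248)) [0.455 0.163]
top winding_post 0.28 [256.5 266.7] 233 (np.int64(245), np.int64(264), np.int64(270), np.int64(275)) [0.38  0.231]
top cover_knob 0.87 [354.4 219.4] 832 (np.int64(338), np.int64(206), np.int64(368), np.int64(238)) [0.486 0.02 ]
top cover_knob 0.74 [489.4 237.5] 1335 (np.int64(470), np.int64(215), np.int64(511), np.int64(256)) [ 0.451 -0.271]
top cover_knob 0.56 [413.2 229.3] 2395 (np.int64(388), np.int64(202), np.int64(443), np.int64(256)) [ 0.467 -0.108]
top gauge_block 0.54 [254.7 267.1] 209 (np.int64(245), np.int64(264), np.int64(269), np.int64(275)) [0.379 0.235]
top hex_key 0.71 [364.9 280.4] 62 (np.int64(338), np.int64(268), np.int64(380), np.int64(280)) [ 0.355 -0.004]
top ear_defenders 0.73 [164.5 224.2] 2460 (np.int64(123), np.int64(205), np.int64(194), np.int64(280)) [0.471 0.437]
top cup_rim 0.62 [266.9 222.5] 3674 (np.int64(232), np.int64(193), np
[... 616 characters left out ...]
126]
scene hex_key 0.65 [361.2 285.3] 124 (np.int64(340), np.int64(273), np.int64(376), np.int64(296)) [ 0.372 -0.001]
scene ear_defenders 0.81 [145.5 333.9] 3537 (np.int64(89), np.int64(292), np.int64(182), np.int64(380)) [0.479 0.413]
scene ear_defenders 0.2 [431.2 220. ] 728 (np.int64(414), np.int64(204), np.int64(451), np.int64(229)) [ 0.464 -0.274]
scene cup_rim 0.66 [240.9 285.6] 4181 (np.int64(198), np.int64(252), np.int64(302), np.int64(320)) [0.502 0.206]
scene tension_arm 0.58 [276.9 277.6] 803 (np.int64(221), np.int64(253), np.int64(302), np.int64(295)) [0.483 0.132]
scene tension_arm 0.32 [296.  267.1] 233 (np.int64(291), np.int64(253), np.int64(301), np.int64(278)) [0.49  0.082]
```

View pics/top1.png

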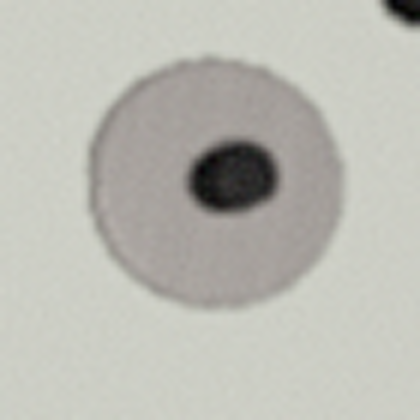

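View pics/scene1.png

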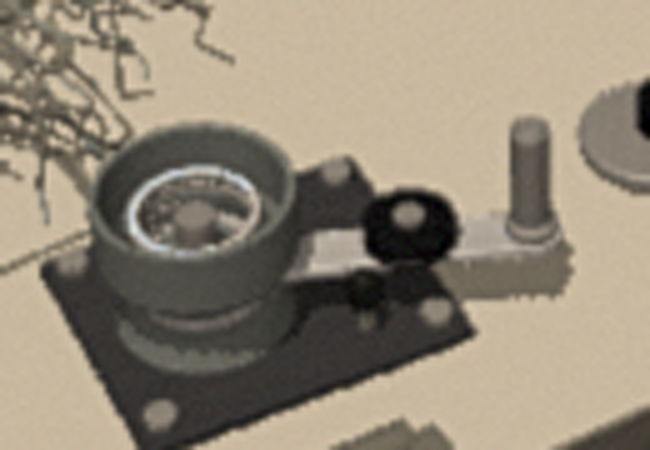

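The crop confirms the middle cover: the disc is centred at px (491.1,235.5) and 42 px wide, which is 90 mm. The scene crop shows the open cup (rim spanning columns 208–249.5, top row 254) and the post (top about (296,255), foot about (297,276)). Next I'll locate both precisely by fitting circles.

```bash
python3 - <<'E'
from h import *
for uv in [(470,235.5),(512.2,235.5),(491.1,235.5)]: print("cover@.013",atz("top",uv,.013).round(4))
# knob: top-circle centre approx from dark blob
im=bot.read_camera("top"); g=im.mean(2)
m=(g<80); n,l,s,c=cv2.connectedComponentsWithStats(m[205:270,465:518].astype(np.uint8)); 
for i in range(1,n): print("dark",s[i],c[i]+[465,205])
print("post top tri",tri((309,240),(296,255)))
print("knob proj top,base",proj("top",[[*atz("top",(491.1,235.5),.013)[:2],z] for z in (.013,.042)]))
cr=im[190:255,225:325]; 
C=atz("top",(253,213),.072); print("cup guess top",C)
for u in [(228.7,280),(208,272),(249.4,272)]: print(atz("scene",u,.072))
cv2.imwrite("pics/cup_top.png",cv2.resize(cr,None,fx=8,fy=8,interpolation=cv2.INTER_CUBIC)[:,:,::-1])
E
```

```text
cover@.013 [ 0.4535 -0.2257  0.013 ]
cover@.013 [ 0.4548 -0.3145  0.013 ]
cover@.013 [ 0.4541 -0.2702  0.013 ]
dark [ 22  24  14  11 125] [493.464 234.136]
post top tri (array([0.43372926, 0.1140128 , 0.08851115]), np.float64(0.0005700266183486651))
knob proj top,base [[491.1        235.5       ]
 [496.10507795 234.31539046]]
cup guess top [0.48824755 0.22943824 0.072     ]
[0.45584445 0.24748011 0.072     ]
[0.4969116  0.27102847 0.072     ]
[0.45512735 0.20471392 0.072     ]
```

View pics/cup_top.png

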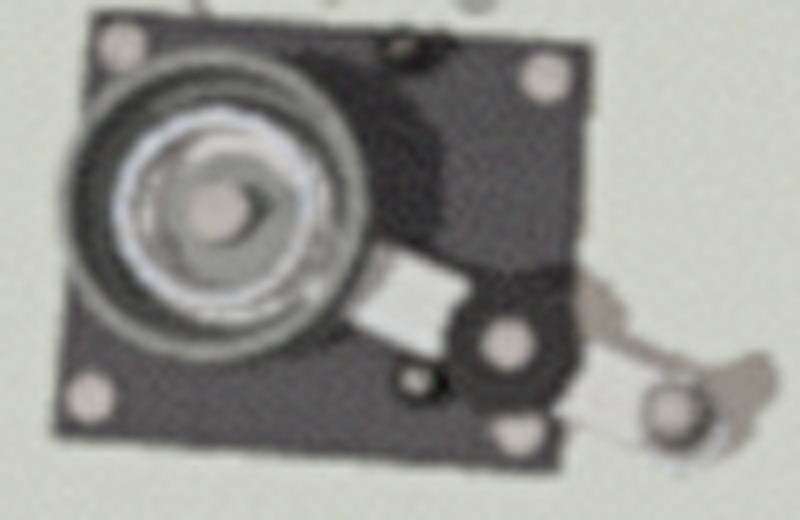

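>>> carry_out:
  moves:
    - [[0,0,10],[-6,-3,0],8.5]
    - [[0,0,18],[-12,-6,0],8.5]
    - [[0,0,24],[-18,-9,0],8.5]
    - [[0,0,30],[-24,-12,0],8.5]
    - [[0,0,32],[-30,-15.5,0],8.5]

```text
t: 1.68
eef_pos: [0.4143, 0.4349, 0.2486]
tool_rot: [0.0, 0.406, 0.914, 0.0]
contact_force: [1.3, 0.1, 0.8]
gripper_width: 0.998
```

```bash
python3 - <<'E'
from h import *
from scipy.optimize import least_squares
o=bot.get_obs(); print(o["t"],o["eef_pos"],o["q"].round(2),o["contact_force"])
C=atz("top",(251.5,215.0),.072); print("cup",C,"cover",atz("top",(490.7,235.1),.013))
a=np.linspace(0,2*np.pi,181)
for c in ["scene","top"]:
    p=proj(c,np.c_[C[0]+.04*np.cos(a),C[1]+.04*np.sin(a),0*a+.072]); print(c,p.min(0),p.max(0))
go([.5,.1,.25],101)
E
```

```text
1.675 [0.41432817 0.43488386 0.24861666] [-1.09  0.36  0.22  1.75 -0.09  1.04 -0.1 ] [1.32033664 0.145189   0.7545852 ]
cup [0.48411332 0.2323854  0.072     ] cover [ 0.45498624 -0.26933518  0.013     ]
scene [208.27844987 255.01161512] [250.52390467 282.96559535]
top [231.92375375 195.54130091] [271.11771726 234.60160712]
P [0.5  0.1  0.25] yaw now 132.0 shift [-30.61 -16.06  -0.16] turn [ 0. -0. 31.]
```

>>> carry_out:
  moves:
    - [[0,0,6],[-6,-3.2,0],8.5]
    - [[0,0,12],[-12,-6.4,0],8.5]
    - [[0,0,19],[-18,-9.6,0],8.5]
    - [[0,0,25],[-24,-12.8,0],8.5]
    - [[0,0,31],[-30.6,-16,0],8.5]

```text
t: 2.3
eef_pos: [0.491, 0.1317, 0.2487]
tool_rot: [0.0, 0.636, 0.771, 0.001]
contact_force: [1.0, 0.5, -0.0]
gripper_width: 0.996
```

```bash
python3 - <<'E'
from h import *
o=bot.get_obs(); print(o["t"],o["eef_pos"],o["q"].round(2),o["contact_force"])
go([.46,-.2,.22],70)
go([.455,-.269,.22],60)
E
```

```text
2.3 [0.49095177 0.13171429 0.24872166] [-0.78  0.21  0.46  1.97 -0.11  0.98 -0.08] [ 0.98972667  0.49603401 -0.02968932]
P [ 0.46 -0.2   0.22] yaw now 101.0 shift [-31.98  -9.35   2.84] turn [ 0.  -0.1 31. ]
P [ 0.455 -0.269  0.22 ] yaw now 101.0 shift [-38.66 -11.15   2.83] turn [ 0.  -0.1 41. ]
```

>>> carry_out:
  moves:
    - [[0,0,8],[-6,-2,0.5],8.5]
    - [[0,0,16],[-12,-4,1],8.5]
    - [[0,0,24],[-18,-6,1.5],8.5]
    - [[0,0,32],[-24,-8,2],8.5]
    - [[0,0,40],[-29.5,-9.6,3],8.5]

```text
t: 2.92
eef_pos: [0.4535, -0.1763, 0.2189]
tool_rot: [0.0, 0.862, 0.507, 0.001]
contact_force: [1.1, -0.5, -0.4]
gripper_width: 0.993
```

>>> carry_out:
  moves:
    - [[0,0,0],[0,0,0],8.5]
    - [[0,0,0],[0,0,0],8.5]

```text
t: 3.18
eef_pos: [0.4536, -0.1742, 0.2183]
tool_rot: [-0.0, 0.861, 0.509, 0.0]
contact_force: [0.6, 1.1, -0.4]
gripper_width: 0.997
```

```bash
python3 - <<'E'
from h import *
o=bot.get_obs(); print(o["t"],o["eef_pos"],o["q"].round(2),o["contact_force"])
go([.455,-.269,.12],60)
E
```

```text
3.175 [ 0.45355999 -0.1742447   0.2183006 ] [-0.39  0.24  0.74  2.07 -0.2   0.91 -0.04] [ 0.61481201  1.09623499 -0.35057306]
P [ 0.455 -0.269  0.12 ] yaw now 61.1 shift [-8.23  4.7   9.83] turn [-0.  -0.   1.1]
```

>>> carry_out:
  moves:
    - [[0,0,1],[-4,2.4,2],8.5]
    - [[0,0,1],[-8.2,4.7,5],7]
    - [[0,0,1],[-8.2,4.7,9.8],6]
    - [[0,0,1],[-8.2,4.7,9.8],6]
    - [[0,0,1],[-8.2,4.7,9.8],6]

```text
t: 3.8
eef_pos: [0.4563, -0.2679, 0.1215]
tool_rot: [0.0, 0.865, 0.502, 0.001]
contact_force: [0.9, -0.2, 0.1]
gripper_width: 0.707
```

```bash
python3 - <<'E'
from h import *
o=bot.get_obs(); print(o["t"],o["eef_pos"],o["q"].round(2),o["contact_force"],o["gripper_width"])
print(proj("top",o["eef_pos"]),proj("scene",o["eef_pos"]))
a=bot.read_camera("top")[180:280,440:550]; b=bot.read_camera("scene")[160:260,380:490]
cv2.imwrite("pics/ov.png",np.hstack([cv2.resize(x,(400,364),interpolation=cv2.INTER_CUBIC) for x in (a,b)])[:,:,::-1])
go([.455,-.269,.034],60)
E
```

```text
3.8 [ 0.45625506 -0.26794351  0.12149252] [-0.1   0.48  0.65  2.05 -0.42  0.75  0.3 ] [ 0.92411369 -0.19081348  0.1281827 ] 0.7066977993176802
[510.34506577 229.52992641] [439.35013119 178.17891597]
P [ 0.455 -0.269  0.034] yaw now 60.3 shift [-0.15 -0.14  8.81] turn [ 0.2 -0.1  0.3]
```

View pics/ov.png

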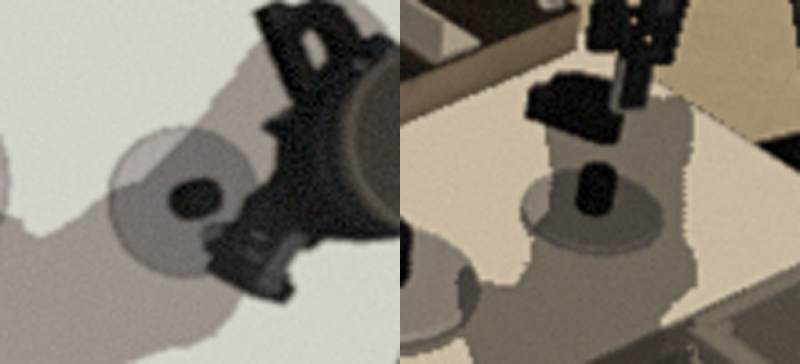

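Left half (top view): the open fingers straddle the cover with the knob between them, about (48,55) crop px → (493,234). Right half (scene view): the knob stands at about (434,212) below the finger. The position is consistent, so I'll descend and grip.

>>> carry_out:
  moves:
    - [[0,0,0],[-0.1,-0.1,4],6]
    - [[0,0,0],[-0.1,-0.1,7],6]
    - [[0,0,0],[-0.1,-0.1,8.7],6]
    - [[0,0,0],[-0.1,-0.1,8.7],5]
    - [[0,0,0],[-0.1,-0.1,8.7],2]
  newtons: 40

```text
t: 4.53
eef_pos: [0.4546, -0.2697, 0.0345]
tool_rot: [0.001, 0.865, 0.501, 0.001]
contact_force: [0.3, -0.3, -0.4]
gripper_width: 0.386
```

>>> carry_out:
  moves:
    - [[0,0,0],[0,0,0],1]
    - [[0,0,0],[0,0,0],1]
    - [[0,0,0],[0,0,0],1]
    - [[0,0,0],[0,0,0],1]

```text
t: 5.03
eef_pos: [0.4549, -0.27, 0.0348]
tool_rot: [0.001, 0.865, 0.501, 0.001]
contact_force: [-0.3, -0.0, 6.4]
gripper_width: 0.264
```

>>> carry_out:
  moves:
    - [[0,0,0],[0,0,-2],1]
    - [[0,0,0],[0,0,-6],1]
    - [[0,0,0],[0,0,-11],1]
    - [[0,0,0],[0,0,-15],1]
    - [[0,0,0],[0,0,-17],1]
  newtons: 60

```text
t: 5.65
eef_pos: [0.4543, -0.2698, 0.2061]
tool_rot: [0.001, 0.865, 0.501, 0.001]
contact_force: [-0.6, -0.4, -2.1]
gripper_width: 0.257
```

```bash
python3 - <<'E'
from h import *
o=bot.get_obs(); print(o["t"],o["eef_pos"],o["q"].round(2),o["contact_force"],o["gripper_width"])
go([.47,-.02,.2],88)
E
```

```text
5.65 [ 0.45428382 -0.26979767  0.20611051] [-0.19  0.35  0.76  1.99 -0.31  0.91  0.21] [-0.64410085 -0.4254896  -2.0617099 ] 0.25745169440865157
P [ 0.47 -0.02  0.2 ] yaw now 60.1 shift [ 22.44 -11.08   0.6 ] turn [  0.2  -0.  -27.9]
```

>>> carry_out:
  moves:
    - [[0,0,-6],[4.5,-2.2,0],1]
    - [[0,0,-12],[9,-4.4,0],1]
    - [[0,0,-18],[13.5,-6.6,0],1]
    - [[0,0,-23],[18,-8.9,0],1]
    - [[0.2,0,-28],[22.4,-11.1,0.6],1]

```text
t: 6.28
eef_pos: [0.469, -0.0182, 0.1982]
tool_rot: [-0.001, 0.718, 0.697, 0.0]
contact_force: [0.9, 0.4, -1.4]
gripper_width: 0.26
```

```bash
python3 - <<'E'
from h import *
o=bot.get_obs(); print(o["t"],o["eef_pos"],o["q"].round(2),o["contact_force"],o["gripper_width"])
go([.484,.2324,.2],112)
E
```

```text
6.275 [ 0.46898493 -0.01818425  0.19821982] [-0.61  0.22  0.6   2.11 -0.17  0.85  0.06] [ 0.87858286  0.3515017  -1.4468261 ] 0.2601894636410673
P [0.484 0.232 0.2  ] yaw now 88.3 shift [25.09  0.75 -0.13] turn [ -0.1  -0.1 -23.7]
```

>>> carry_out:
  moves:
    - [[0,0,-5],[5,0,0],1]
    - [[0,0,-10],[10,0.2,0],1]
    - [[0,0,-15],[15,0.4,0],1]
    - [[0,0,-20],[20,0.6,0],1]
    - [[0,0,-23.5],[25,0.7,0],1]

```text
t: 6.9
eef_pos: [0.484, 0.2312, 0.1982]
tool_rot: [-0.001, 0.561, 0.828, -0.0]
contact_force: [1.9, -0.7, -2.5]
gripper_width: 0.258
```

>>> carry_out:
  moves:
    - [[0,0,0],[0,0,3],1]
    - [[0,0,0],[0,0,6],1]
    - [[0,0,0],[0,0,7.5],1]
    - [[0,0,0],[0,0,7.5],1]

```text
t: 7.4
eef_pos: [0.4834, 0.2294, 0.1222]
tool_rot: [-0.002, 0.562, 0.827, -0.001]
contact_force: [0.2, 0.2, -1.7]
gripper_width: 0.255
```

```bash
python3 - <<'E'
from h import *
o=bot.get_obs(); print(o["t"],o["eef_pos"],o["q"].round(2),o["contact_force"],o["gripper_width"],rq(o["tool_rot"]).as_matrix().round(4)[:,2])
P=o["eef_pos"]
a=np.linspace(0,2*np.pi,181)
C=[.4841,.2324]
circ=lambda c,z,r:np.c_[c[0]+r*np.cos(a),c[1]+r*np.sin(a),0*a+z]
out=[]
for c,b,k in (("top",(220,180,290,250),5.7),("scene",(190,210,260,330),400/70)):
    im=bot.read_camera(c); b=(b[0],b[1],b[0]+70,b[1]+100) if c=="top" else (190,225,260,325)
    im=cv2.resize(im[b[1]:b[3],b[0]:b[2]],(400,571),interpolation=cv2.INTER_CUBIC)
    for cc,col in ((circ(C,.072,.04),(0,255,0)),(circ(P,P[2]-.028+.007+0,.045),(255,0,0))):
        p=((proj(c,cc)-b[:2]+.5)*400/70-.5); cv2.polylines(im,[p.round().astype(int)],True,col,1)
    out.append(im)
cv2.imwrite("pics/place.png",np.hstack(out)[:,:,::-1])
go([.4841,.2324,.099],112)
E
```

```text
7.4 [0.48341144 0.2294366  0.12215385] [-0.85  0.43  0.36  2.02 -0.22  0.74  0.03] [ 0.15895796  0.23629659 -1.74506242] 0.25530010304901685 [-0.0045 -0.     -1.    ]
P [0.484 0.232 0.099] yaw now 111.6 shift [0.23 0.05 2.45] turn [-0.1 -0.1 -0.4]
```

View pics/place.png

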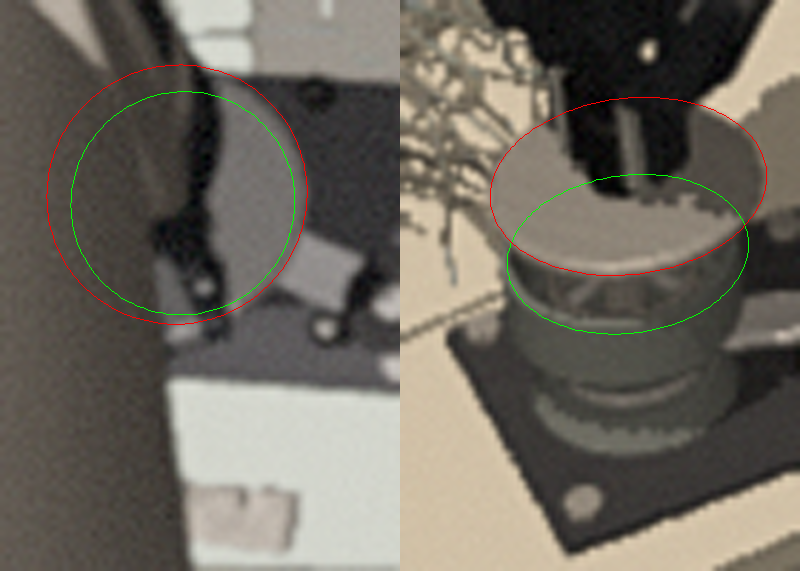

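The overlay shows the held disc matching the red prediction at the TCP within about 1 mm in both views (scene disc centre about (245,258), cup rim centre about (228,268)). Before lowering, I'll fit the rim and disc edges with sub-pixel edge sampling.

```bash
cat >> h.py <<'E'
from scipy.optimize import least_squares
from scipy.ndimage import map_coordinates, gaussian_filter
def rimfit(c,im,C,z,r,pol,w=.006,n=120):
    "fit centre of a horizontal circle from edges; pol +1: brighter inside, -1 darker inside, 0 any"
    g=gaussian_filter(im.astype(float).mean(2),.6); C=np.array(C[:2],float)
    for it in range(3):
        a=np.linspace(0,2*np.pi,n,endpoint=False); s=np.linspace(-w,w,49)
        X=np.stack(np.broadcast_arrays(C[0]+(r+s)*np.cos(a)[:,None],C[1]+(r+s)*np.sin(a)[:,None],z),-1)
        p=proj(c,X.reshape(-1,3)); v=map_coordinates(g,[p[:,1],p[:,0]],order=1).reshape(n,-1)
        d=-np.gradient(v,axis=1)*(pol or 1); d=abs(d) if pol==0 else d
        k=d.argmax(1); ok=(d.max(1)>np.percentile(d.max(1),30))&(k>2)&(k<46)
        e=s[k]; f=lambda t:(e-t[0]*np.cos(a)-t[1]*np.sin(a))[ok]
        t=least_squares(f,[0,0],loss="soft_l1",f_scale=.0006); C=C+t.x
    return C, np.median(abs(f(t.x))), ok.sum()
E
python3 - <<'E'
from h import *
o=bot.get_obs();P=o["eef_pos"]
for c in ["top","scene"]:
    im0=cv2.imread(f"pics/{c}0.png"); im=bot.read_camera(c)
    for pol in (1,0): print(c,"cup",pol,rimfit(c,im0,(.4845,.2324),.072,.04,pol))
    print(c,"cup inner",rimfit(c,im0,(.4845,.2324),.072,.036,-1,.004))
    for z,n in ((.0995,"disc top"),(.0940,"disc bot")):
        print(c,n,P[:2].round(4),rimfit(c,im,P,P[2]+z-.1222,.045,1))
    print(c,"cover start",rimfit(c,im0,(.455,-.2693),.013,.045,-1))
E
```

```text
top cup 1 (array([0.48434324, 0.23429465]), np.float64(0.0003034953618275785), np.int64(84))
top cup 0 (array([0.48172028, 0.23197358]), np.float64(0.0016168714483194174), np.int64(82))
top cup inner (array([0.48410012, 0.23424744]), np.float64(0.0006460392696633823), np.int64(83))
top disc top [0.4845 0.23  ] (array([0.48216599, 0.23031363]), np.float64(0.0013250523655954631), np.int64(79))
top disc bot [0.4845 0.23  ] (array([0.48312546, 0.23115865]), np.float64(0.001182890621832743), np.int64(78))
top cover start (array([ 0.45512016, -0.26857265]), np.float64(0.00027620086183428915), np.int64(84))
scene cup 1 (array([0.49040661, 0.23287925]), np.float64(0.001365633065464264), np.int64(70))
scene cup 0 (array([0.48819484, 0.23473662]), np.float64(0.0008164080354446971), np.int64(73))
scene cup inner (array([0.49131102, 0.23211034]), np.float64(0.001340671642848631), np.int64(78))
scene disc top [0.4845 0.23  ] (array([0.48708877, 0.23109325]), np.float64(0.0010647757322787674), np.int64(68))
scene disc bot [0.4845 0.23  ] (array([0.49254328, 0.22919905]), np.float64(0.0008658848368303413), np.int64(66))
scene cover start (array([ 0.45119451, -0.2629846 ]), np.float64(0.0009465146370642843), np.int64(82))
```

```bash
cat >> h.py <<'E'
def meas(n=8):
    L=[]
    for _ in range(n): bot.read_camera("top"); o=bot.get_obs(); L.append(np.r_[o["eef_pos"],rq(o["tool_rot"]).as_matrix()[:,2],o["contact_force"]])
    m=np.mean(L,0); print("t",o["t"],"P",m[:3].round(4),"sd",np.std(L,0)[:3].round(4),"zax",m[3:6].round(4),"F",m[6:].round(1)); return m[:3]
def rel(P,m): print("shift cm",(rq(bot.get_obs()["tool_rot"]).inv().apply(np.asarray(P)-m)*100).round(2))
E
python3 - <<'E'
from h import *
m=meas(); rel([.485,.233,.102],m)
E
```

```text
t 8.0 P [0.4841 0.2301 0.1231] sd [0.0002 0.0001 0.0003] zax [-0.0025  0.0016 -1.    ] F [ 0.4  0.2 -1.8]
shift cm [0.23 0.19 2.11]
```

>>> carry_out:
  moves:
    - [[0,0,0],[0.2,0.2,0.5],1]
    - [[0,0,0],[0.2,0.2,1],1]
    - [[0,0,0],[0.2,0.2,1.4],1]
    - [[0,0,0],[0.2,0.2,1.7],1]
    - [[0,0,0],[0.2,0.2,2],1]

```text
t: 8.62
eef_pos: [0.4849, 0.2325, 0.1022]
tool_rot: [-0.002, 0.562, 0.827, -0.001]
contact_force: [-1.2, 0.3, -1.7]
gripper_width: 0.258
```

```bash
python3 - <<'E'
from h import *
m=meas(4); rel([.485,.233,.0995],m)
E
```

```text
t 8.825 P [0.4848 0.2325 0.1023] sd [0.     0.     0.0002] zax [-3.5e-03  8.0e-04 -1.0e+00] F [ 0.3 -0.2 -2.6]
shift cm [0.04 0.04 0.28]
```

No contact force with the spigot 4 mm below rim height, so it has entered the cup. I'll lower the last few millimetres.

>>> carry_out:
  moves:
    - [[0,0,0],[0,0,0.1],1]
    - [[0,0,0],[0,0,0.2],1]
    - [[0,0,0],[0,0,0.25],1]
    - [[0,0,0],[0,0,0.3],1]
    - [[0,0,0],[0,0,0.3],1]

```text
t: 9.45
eef_pos: [0.4848, 0.2326, 0.1001]
tool_rot: [-0.002, 0.562, 0.827, -0.0]
contact_force: [-3.1, -1.6, 7.1]
gripper_width: 0.256
```

```bash
python3 - <<'E'
from h import *
m=meas(3)
E
```

```text
t 9.6 P [0.4848 0.2326 0.1001] sd [0. 0. 0.] zax [-0.0035  0.0014 -1.    ] F [-3.1 -1.2  7. ]
```

>>> carry_out:
  moves:
    - [[0,0,0],[0,0,0.2],3.5]
    - [[0,0,0],[0,0,0],5]
    - [[0,0,0],[0,0,0],6]
    - [[0,0,0],[0,0,-0.5],6]
    - [[0,0,0],[0,0,-3],6]

```text
t: 10.22
eef_pos: [0.484, 0.232, 0.1289]
tool_rot: [-0.002, 0.562, 0.827, -0.002]
contact_force: [0.1, -0.2, -0.5]
gripper_width: 0.702
```

>>> carry_out:
  moves:
    - [[0,0,0],[0,0,-4],6]
    - [[0,0,0],[0,0,-7],6]
    - [[0,0,0],[4,-4,-7],6]
    - [[0,0,0],[4,-4,-7],6]

```text
t: 10.72
eef_pos: [0.43, 0.2568, 0.2]
tool_rot: [-0.003, 0.56, 0.829, -0.001]
contact_force: [-0.0, -0.3, -0.4]
gripper_width: 0.7
```

```bash
python3 - <<'E'
from h import *
o=bot.get_obs(); print(o["t"],o["eef_pos"],o["q"].round(2),o["contact_force"])
out=[]; a=np.linspace(0,2*np.pi,181); C=(.487,.2335)
for c,b in (("top",(220,180,330,290)),("scene",(190,220,300,330))):
    im=bot.read_camera(c)
    for z in (.072,.078): print(c,z,rimfit(c,im,(.485,.234),z,.045,1))
    im=cv2.resize(im[b[1]:b[3],b[0]:b[2]],(400,400),interpolation=cv2.INTER_CUBIC)
    p=((proj(c,np.c_[C[0]+.045*np.cos(a),C[1]+.045*np.sin(a),0*a+.078])-b[:2]+.5)*400/110-.5); cv2.polylines(im,[p.round().astype(int)],True,(255,0,0),1)
    out.append(im)
cv2.imwrite("pics/seated.png",np.hstack(out)[:,:,::-1])
E
```

```text
10.725 [0.42999099 0.2568258  0.19995996] [-0.99  0.26  0.39  2.03 -0.13  0.88 -0.14] [-0.0205426  -0.30157076 -0.3573328 ]
top 0.072 (array([0.48392277, 0.23411225]), np.float64(0.0005909122992028152), np.int64(79))
top 0.078 (array([0.48332636, 0.23313339]), np.float64(0.0006209970662866287), np.int64(78))
scene 0.072 (array([0.49241007, 0.23039236]), np.float64(0.0014228240359755889), np.int64(76))
scene 0.078 (array([0.48613985, 0.23267756]), np.float64(0.0012069342406578058), np.int64(74))
```

View pics/seated.png

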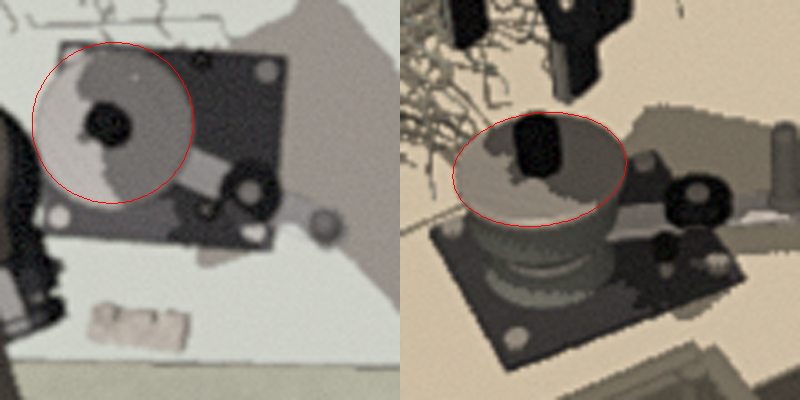

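The cover looks level and flush on the cup. By the top-view fits the disc centre is within about 1 mm of the rim centre, and the post is unmoved at about (309,242). Next is the post.

```bash
python3 - <<'E'
from h import *
go([.434,.114,.15],95)
E
```

```text
P [0.434 0.114 0.15 ] yaw now 111.7 shift [-13.17  -5.12   4.98] turn [-0.2 -0.1 16.7]
```

>>> carry_out:
  moves:
    - [[0,0,5],[-4.4,-1.7,0],5]
    - [[0,0,10],[-8.8,-3.4,0],5]
    - [[0,0,16.7],[-13.2,-5.1,1],5]
    - [[0,0,16.7],[-13.2,-5.1,5],5]
    - [[0,0,16.7],[-13.2,-5.1,5],5]

```text
t: 11.45
eef_pos: [0.4334, 0.1116, 0.148]
tool_rot: [-0.002, 0.677, 0.736, -0.003]
contact_force: [0.2, 0.5, 0.4]
gripper_width: 0.584
```

```bash
python3 - <<'E'
from h import *
m=meas(2); rel([.434,.114,.068],m); print(bot.get_obs()["q"].round(2))
out=[]
for c,b in (("top",(270,190,350,290)),("scene",(240,200,340,300))):
    im=bot.read_camera(c)
    im=cv2.resize(im[b[1]:b[3],b[0]:b[2]],None,fx=4,fy=4,interpolation=cv2.INTER_CUBIC)
    for z in (.034,.088):
        p=((proj(c,np.array([.434,.114,z]))-b[:2]+.5)*4-.5); cv2.circle(im,tuple(p.round().astype(int)),2,(255,0,0),-1)
    for z in (.088,m[2]):
        p=((proj(c,np.r_[m[:2],z])-b[:2]+.5)*4-.5); cv2.circle(im,tuple(p.round().astype(int)),2,(0,255,0),-1)
    out.append(im)
cv2.imwrite("pics/post.png",np.hstack(out)[:,:,::-1])
E
```

```text
t 11.55 P [0.4347 0.1129 0.1496] sd [0.0004 0.0004 0.0004] zax [-4.3e-03 -3.0e-04 -1.0e+00] F [0.5 0.1 0.5]
shift cm [ 0.11 -0.03  8.16]
[-0.82  0.26  0.5   2.19 -0.19  0.73 -0.11]
```

View pics/post.png

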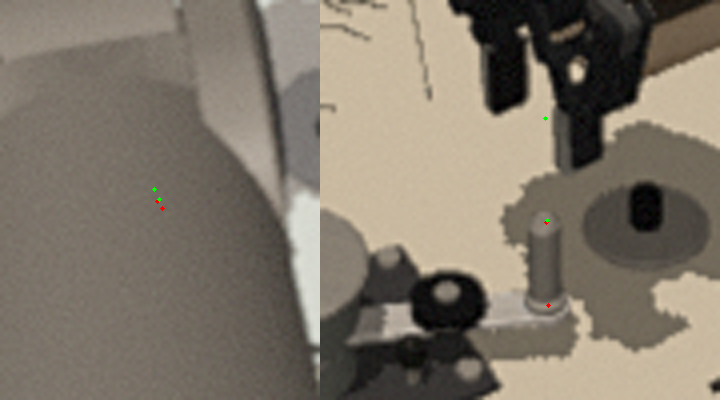

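In the scene half the post (top about (543,218) in the picture) lies straight under the TCP marks, between the two fingers. The top view is blocked by the arm. Descending and closing.

>>> carry_out:
  moves:
    - [[0,0,0],[0.1,0,3],5]
    - [[0,0,0],[0.1,0,6],5]
    - [[0,0,0],[0.1,0,8.1],5]
    - [[0,0,0],[0.1,0,8.1],4]
    - [[0,0,0],[0.1,0,8.1],2.5]
  newtons: 60

```text
t: 12.28
eef_pos: [0.4349, 0.115, 0.0697]
tool_rot: [-0.001, 0.676, 0.737, 0.0]
contact_force: [1.0, -0.1, 0.5]
gripper_width: 0.299
```

>>> carry_out:
  moves:
    - [[0,0,0],[0,0,0],0.8]
    - [[0,0,0],[0,0,0],0.5]
    - [[0,0,0],[0,0,0],0.5]
    - [[0,0,0],[0,0,0],0.5]

```text
t: 12.78
eef_pos: [0.4343, 0.1151, 0.0698]
tool_rot: [-0.002, 0.676, 0.737, 0.0]
contact_force: [-3.0, -0.1, 7.2]
gripper_width: 0.165
```

```bash
python3 - <<'E'
from h import *
m=meas(3); r=rq(bot.get_obs()["tool_rot"])
O=np.array([.4843,.2338]); v=m[:2]-O; a0=np.arctan2(v[1],v[0]); rr=np.hypot(*v)
print("ang",np.degrees(a0),"r",rr)
for t in np.linspace(0,1,11)[1:]:
    a=a0+.96*t; P=np.r_[O+.13*np.array([np.cos(a),np.sin(a)]) ,m[2]]
    print(round(.96*t,3),P.round(4),(r.inv().apply(P-m)*100).round(2))
E
```

```text
t 12.925 P [0.4342 0.1151 0.0698] sd [0. 0. 0.] zax [-0.0027  0.0025 -1.    ] F [-3.  -0.   7.4]
ang -112.88468688008312 r 0.12880464682878476
0.096 [0.4455 0.1097 0.0698] [-0.63  1.07 -0.  ]
0.192 [0.4575 0.1066 0.0698] [-1.05  2.25 -0.01]
0.288 [0.4698 0.1046 0.0698] [-1.36  3.46 -0.01]
0.384 [0.4823 0.1038 0.0698] [-1.54  4.69 -0.02]
0.48 [0.4948 0.1042 0.0698] [-1.61  5.94 -0.02]
0.576 [0.5071 0.1058 0.0698] [-1.56  7.18 -0.02]
0.672 [0.5193 0.1086 0.0698] [-1.39  8.42 -0.02]
0.768 [0.5311 0.1125 0.0698] [-1.1   9.63 -0.03]
0.864 [0.5425 0.1176 0.0698] [-0.69 10.81 -0.03]
0.96 [0.5534 0.1237 0.0698] [-0.18 11.95 -0.03]
```

>>> carry_out:
  moves:
    - [[0,0,0],[-0.5,1.1,0],0.5]
    - [[0,0,0],[-0.95,2.25,0],0.5]
    - [[0,0,0],[-1.25,3.45,0],0.5]
    - [[0,0,0],[-1.45,4.7,0],0.5]
    - [[0,0,0],[-1.5,5.95,0],0.5]
  newtons: 80

```text
t: 13.55
eef_pos: [0.4945, 0.1048, 0.0698]
tool_rot: [-0.002, 0.676, 0.737, -0.001]
contact_force: [-5.6, -0.2, 11.2]
gripper_width: 0.164
```

```bash
python3 - <<'E'
from h import *
m=meas(2); r=rq(bot.get_obs()["tool_rot"])
O=np.array([.4843,.2338]); v=m[:2]-O; a0=np.arctan2(v[1],v[0]); print("ang",np.degrees(a0),"r",np.hypot(*v),bot.get_obs()["gripper_width"])
for j in (.576,.672,.768,.864,.96):
    a=np.radians(-112.9)+j; P=np.r_[O+.1293*np.array([np.cos(a),np.sin(a)]) ,m[2]]
    print(j,P.round(4),(r.inv().apply(P-m)*100).round(2))
E
```

```text
t 13.65 P [0.4959 0.105  0.0699] sd [0.0004 0.     0.0001] zax [-0.0024  0.0021 -1.    ] F [-4.  -0.9  9. ]
ang -84.86913939727002 r 0.129334068422281 0.16672545338267597
0.576 [0.507  0.1065 0.0699] [ 0.06  1.12 -0.  ]
0.672 [0.5191 0.1093 0.0699] [ 0.23  2.35 -0.01]
0.768 [0.5309 0.1132 0.0699] [ 0.52  3.56 -0.01]
0.864 [0.5422 0.1182 0.0699] [ 0.92  4.73 -0.01]
0.96 [0.553  0.1243 0.0699] [ 1.43  5.86 -0.01]
```

>>> carry_out:
  moves:
    - [[0,0,0],[0.05,1.1,0],0.5]
    - [[0,0,0],[0.25,2.35,0],0.5]
    - [[0,0,0],[0.5,3.55,0],0.5]
    - [[0,0,0],[0.9,4.7,0],0.5]
    - [[0,0,0],[1.3,5.55,0],0.5]

```text
t: 14.28
eef_pos: [0.5487, 0.121, 0.0698]
tool_rot: [-0.002, 0.676, 0.737, -0.001]
contact_force: [-5.2, -4.6, 11.9]
gripper_width: 0.163
```

```bash
python3 - <<'E'
from h import *
m=meas(3); r=rq(bot.get_obs()["tool_rot"])
O=np.array([.4843,.2338]); v=m[:2]-O; a0=np.arctan2(v[1],v[0]); print("ang",np.degrees(a0),a0+np.radians(112.9),"r",np.hypot(*v),bot.get_obs()["gripper_width"])
for j in (.94,.96,.98,1.0):
    a=np.radians(-112.9)+j; P=np.r_[O+.1293*np.array([np.cos(a),np.sin(a)]) ,m[2]]
    print(j,P.round(4),(r.inv().apply(P-m)*100).round(2))
E
```

```text
t 14.425 P [0.5493 0.1214 0.0699] sd [0.0004 0.0003 0.    ] zax [-3.e-03  3.e-04 -1.e+00] F [-4.7 -4.9 10.1]
ang -59.949844401256364 0.9241545546413861 r 0.1298765217995471 0.15931591752420535
0.94 [0.5508 0.1229 0.0699] [ 0.14  0.16 -0.  ]
0.96 [0.553  0.1243 0.0699] [ 0.26  0.39 -0.  ]
0.98 [0.5552 0.1257 0.0699] [ 0.38  0.62 -0.  ]
1.0 [0.5573 0.1271 0.0699] [ 0.5   0.85 -0.  ]
```

Force so far is only the spring's (about 7 N). I'll creep on until the stop shows as a force rise.

>>> carry_out:
  moves:
    - [[0,0,0],[0.1,0.15,0],0.5]
    - [[0,0,0],[0.2,0.3,0],0.5]
    - [[0,0,0],[0.25,0.4,0],0.5]
    - [[0,0,0],[0.3,0.5,0],0.5]
    - [[0,0,0],[0.3,0.5,0],0.5]

```text
t: 15.05
eef_pos: [0.5533, 0.1238, 0.0699]
tool_rot: [-0.001, 0.677, 0.736, -0.001]
contact_force: [-4.7, -5.8, 9.8]
gripper_width: 0.161
```

```bash
python3 - <<'E'
from h import *
m=meas(3)
O=np.array([.4843,.2338]); v=m[:2]-O; a0=np.arctan2(v[1],v[0]); print("j",a0+np.radians(112.9),"r",np.hypot(*v),bot.get_obs()["gripper_width"])
E
```

```text
t 15.2 P [0.5533 0.1238 0.0699] sd [0. 0. 0.] zax [-3.5e-03 -3.0e-04 -1.0e+00] F [-4.5 -6.  10. ]
j 0.9598722494317358 r 0.12990193522523868 0.16468730754543506
```

>>> carry_out:
  moves:
    - [[0,0,0],[0.1,0.15,0],0.5]
    - [[0,0,0],[0.15,0.25,0],0.5]
    - [[0,0,0],[0.2,0.3,0],0.5]
    - [[0,0,0],[0.2,0.3,0],0.5]

```text
t: 15.7
eef_pos: [0.5544, 0.1244, 0.0697]
tool_rot: [-0.002, 0.677, 0.736, -0.003]
contact_force: [-9.4, -9.2, 16.7]
gripper_width: 0.163
```

```bash
python3 - <<'E'
from h import *
m=meas(3)
O=np.array([.4843,.2338]); v=m[:2]-O; a0=np.arctan2(v[1],v[0]); print("j",a0+np.radians(112.9),"r",np.hypot(*v),bot.get_obs()["gripper_width"])
E
```

```text
t 15.85 P [0.5544 0.1244 0.0698] sd [0. 0. 0.] zax [-0.0073 -0.0019 -1.    ] F [-9.5 -9.6 16.4]
j 0.9694908986014741 r 0.1299429375070939 0.16574080775092526
```

The force rose to 13.5 N and the tool moved only 1.3 mm of the commanded 3.6 mm, so it is at the stop. One last look before handing in.

```bash
python3 - <<'E'
from h import *
out=[]
for c,b in (("top",(220,180,340,290)),("scene",(190,220,310,330))):
    im=bot.read_camera(c)
    for z in (.078,): print(c,z,rimfit(c,im,(.485,.234),z,.045,1))
    out.append(cv2.resize(im[b[1]:b[3],b[0]:b[2]],(400,367),interpolation=cv2.INTER_CUBIC))
cv2.imwrite("pics/end.png",np.hstack(out)[:,:,::-1])
E
```

```text
top 0.078 (array([0.48766228, 0.23300045]), np.float64(0.003100081758960457), np.int64(75))
scene 0.078 (array([0.48605276, 0.23351574]), np.float64(0.0005013729037750253), np.int64(82))
```

View pics/end.png

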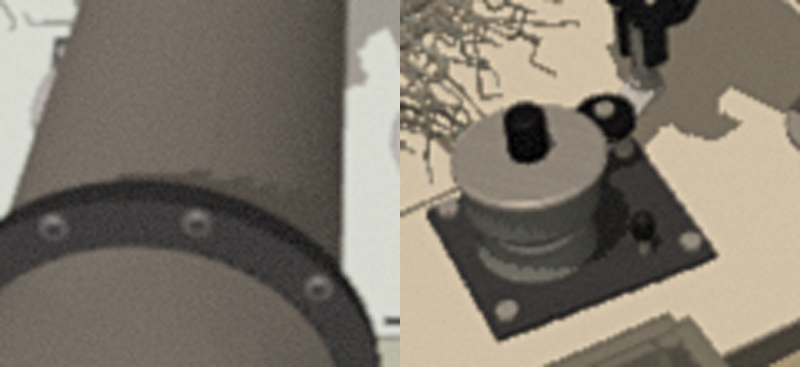

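The scene half shows the cover still seated level on the cup (disc centre about (229,266)). The arm is swung over with its wheel against the far buffer, and the post is in the fingers at about (262,238). The top view is blocked by the robot's arm.

```bash
python3 -c "
from station import bot
print(bot.hand_in())"
```

```text
the job is handed in; nothing more can be done
None
```

I set the middle-sized cover (90 mm disc) onto the cup and let go. I then gripped the post, wound the arm to its stop, and handed the job in at about 16 s with the post still held.

**Cover:**
- After release, the top-view edge fits put the disc within about 1 mm of the rim centre. The tool met the rim at 100.1 mm against 99.5 mm expected.
- In the last scene picture it still sits level on the cup. The scene-camera fit of the disc had not moved by more than 1 mm from just after release.

**Arm:**
- It is at about 0.96–0.97 rad, worked out from the tool's position.
- At the stop the sideways force rose from about 7.5 N to 13.5 N and the tool all but stopped. The grip on the post is set to 80 N.

**Checks that failed or disagreed:**
- The top camera was blocked by the robot at the end, so its last cover fit means nothing (3 mm residual).
- Before lowering, the two cameras put the cup 4–7 mm apart in x. I placed the cover by the top view, and it went in without resistance.
- An unexplained upward force of 7–17 N showed while the post was gripped.
- I did not measure the gauge block, hex key or ear defenders again at the end. No move went near them.

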